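# Load the shaker from a stack of sample jars

### The job

Load the shaker: take the stacked sample jars in the tray apart from the top, and stand each of the four jars in the spring clamp made for its size, right down on the clamp's base plate. Keep the jars upright, set them down rather than dropping them, and leave the beaker and the objective lens where they stand.

Things in the scene. Friction and masses are not known exactly. Their poses are not given: they have to be found in the camera images.
- jar32: Closed screw-capped sample jar, off-white, round, 32 mm across the ribbed cap (top 15 mm), 3 mm less below, 40 mm tall, about 35 g (+-40 %). Origin: centre of underside, z up. Starts upright in a shallow grey tray (floor 3 mm, rim 14 mm high): three jars in a stack, widest at the bottom, the fourth (68 or 56 mm) alone about 105 mm beside it.
- jar44: Closed screw-capped sample jar, off-white, round, 44 mm across the ribbed cap (top 15 mm), 3 mm less below, 40 mm tall, about 60 g (+-40 %). Origin: centre of underside, z up. Starts upright in a shallow grey tray (floor 3 mm, rim 14 mm high): three jars in a stack, widest at the bottom, the fourth (68 or 56 mm) alone about 105 mm beside it.
- jar56: Closed screw-capped sample jar, off-white, round, 56 mm across the ribbed cap (top 15 mm), 3 mm less below, 40 mm tall, about 100 g (+-40 %). Origin: centre of underside, z up. Starts upright in a shallow grey tray (floor 3 mm, rim 14 mm high): three jars in a stack, widest at the bottom, the fourth (68 or 56 mm) alone about 105 mm beside it.
- jar68: Closed screw-capped sample jar, off-white, round, 68 mm across the ribbed cap (top 15 mm), 3 mm less below, 40 mm tall, about 150 g (+-40 %). Origin: centre of underside, z up. Starts upright in a shallow grey tray (floor 3 mm, rim 14 mm high): three jars in a stack, widest at the bottom, the fourth (68 or 56 mm) alone about 105 mm beside it.
- clamp32: Steel clamp for the 32 mm jar, fixed on the shaker's metal platform (66 mm above the bench): base plate 3 mm thick, 46 mm across, and four upright rigid arms, 42 mm apart inside, tips flared, 20 mm high. The jar stands on the plate between the arms with 5 mm play all round. Origin: centre of underside, z up. Clamps stand about 125 mm apart, in a square, at shuffled corners.
- clamp44: Steel clamp for the 44 mm jar, fixed on the shaker's metal platform (66 mm above the bench): base plate 3 mm thick, 58 mm across, and four upright rigid arms, 54 mm apart inside, tips flared, 20 mm high. The jar stands on the plate between the arms with 5 mm play all round. Origin: centre of underside, z up. Clamps stand about 125 mm apart, in a square, at shuffled corners.
- clamp56: Steel clamp for the 56 mm jar, fixed on the shaker's metal platform (66 mm above the bench): base plate 3 mm thick, 70 mm across, and four upright rigid arms, 66 mm apart inside, tips flared, 20 mm high. The jar stands on the plate between the arms with 5 mm play all round. Origin: centre of underside, z up. Clamps stand about 125 mm apart, in a square, at shuffled corners.
- clamp68: Steel clamp for the 68 mm jar, fixed on the shaker's metal platform (66 mm above the bench): base plate 3 mm thick, 82 mm across, and four upright rigid arms, 78 mm apart inside, tips flared, 20 mm high. The jar stands on the plate between the arms with 5 mm play all round. Origin: centre of underside, z up. Clamps stand about 125 mm apart, in a square, at shuffled corners.
- beaker: Empty glass beaker, 48 mm across, 58 mm tall, standing loose on the bench between tray and shaker. Origin at the centre of its underside. A bystander.
- objective: Microscope objective lens, steel, 31 mm across, 52 mm tall, standing loose on its thread, lens up, on the bench between tray and shaker. Origin at the centre of its underside. A bystander.
Not all that is in view belongs to the job. What is shaped like the jar44 but purple is not meant. What is shaped like the jar56 but red is not meant.

How it is judged (in metres and radians):
At the end, for the whole second after the job is handed in: Each jar stands in the clamp of its own size: within 10 mm of the clamp's centre, its underside less than 6 mm above the clamp's underside (so on the 3 mm base plate), upright within 0.08 rad and at rest; beaker and objective lens within 25 mm of where they stood (horizontal distance between jar32 and clamp32 below 0.01 m and z of jar32 in the frame of clamp32 below 0.006 m and angle between each of jar32, jar44, jar56, jar68's own z axis and vertical below 0.08 rad and linear speed of each of jar32, jar44, jar56, jar68 below 0.02 m/s and horizontal distance between jar44 and clamp44 below 0.01 m and z of jar44 in the frame of clamp44 below 0.006 m and horizontal distance between jar56 and clamp56 below 0.01 m and z of jar56 in the frame of clamp56 below 0.006 m and horizontal distance between jar68 and clamp68 below 0.01 m and z of jar68 in the frame of clamp68 below 0.006 m and distance of each of beaker, objective from where it was at the start of the episode below 0.025 m); the robot touches nothing.
It fails at once if a jar is tipped over (leans more than 0.6 rad) (angle between any of jar32, jar44, jar56, jar68's own z axis and vertical above 0.6 rad).
It fails at once if a jar is dropped (moves faster than 0.6 m/s, a fall of about 18 mm, with no finger touching it) ((contact force between the fingers and jar32 below 0.05 N and linear speed of jar32 above 0.6 m/s) or (contact force between the fingers and jar44 below 0.05 N and linear speed of jar44 above 0.6 m/s) or (contact force between the fingers and jar56 below 0.05 N and linear speed of jar56 above 0.6 m/s) or (contact force between the fingers and jar68 below 0.05 N and linear speed of jar68 above 0.6 m/s)).
It fails at once if the beaker or the objective lens is shifted by more than 25 mm (distance of any of beaker, objective from where it was at the start of the episode above 0.025 m).
It also fails if it takes over 120 s, if anything falls off the work surface, if the arm or the gripper's body presses on something with over 40 N, if the wrist force passes 120 N, or if a joint passes its speed limit or range.

### The arm

A 6-joint arm with a two-finger parallel gripper is mounted at the origin on the work surface. World frame = base frame: x ahead of the robot, y to its left, z up, the work surface at z = 0. Lengths are in m, angles in degrees, forces in N, time in s.
With the tool pointing down it reaches from about 0.25 to 0.775 m from the base axis. Payload 8.9 kg.
Tool frame: the origin (TCP) lies midway between the tips of the shut fingers; the grasp point (between the pads) lies 19 mm behind it; z points along the fingers, y is the line along which they close (so a half turn about z gives the same grasp; the last joint's range is limited). The gripper opens to 85 mm and grips with 20 to 120 N. Pads are 22 mm wide; open, the fingers measure 114 mm over their backs; the gripper's body (76 mm by 85 mm) begins 54 mm behind the grasp point. The pads swing forward as they close: fully open they stand 13 mm farther back than shut.
Start: joints at [61.232, 16.656, -8.789, 64.555, 0, 82.019], TCP at [0.186, 0.491, 0.231] pointing down, gripper open.
Joint ranges: [-144.48, 144.48], [-52.06, 99.96], [-74.48, 78.29], [-112.23, 115.85], [-86.99, 84.42], [-180, 180]. Speed limits (degrees/s): [127.2, 127.2, 159.86, 180, 180, 180].

### API

Orientations are given as [roll, pitch, yaw] about the fixed x, y, z axes, in that order (R = Rz(yaw) Ry(pitch) Rx(roll)).
In Python, from workcell import manip gives the robot as it stands. The module is installed in compiled form; this text tells all that it offers.
- The arm moves only by the tool send_rows, never from a script. Its argument "targets" is a list of rows, each a list of 5 numbers: the shift along the tool's x, y, z in shares of 800 mm (1.0 is 800 mm), then the turn about the tool's z in shares of pi rad (1.0 is pi rad), then the finger opening in m, from 0 to 0.0854. A call has 1 to 12 rows; each row is the pose to reach, as a shift and turn from the pose commanded when the call began, along the tool's axes at that moment; what a row does not reach only later rows make up. A row lasts 1/10 s, in which the tool goes at most 50 mm and 8.59 degrees, less where a joint would pass 70% of its speed; a pose out of reach is approached as far as the arm can. No shift or turn number may pass 1 either way. A call with a gripper value outside its range is refused whole. The fingers move at their own pace and stop on an object; the grip force is fixed at half the most. Time passes only in rows, so rows that repeat a pose let the fingers close. It gives the time, the measured TCP pose, the force, the opening and the grip force at its end, in the units of the state.
- manip.sense(): the state, without advancing time (a new reading comes with each control period).
- manip.grab_frame(name): name is "scene" or "top" or "wrist"; returns the picture (400x640x3 uint8, red, green, blue); there is no depth.
- manip.camera_params(name): a dict with "intrinsics" (3x3 intrinsics, pixels), "dist_coeffs" ([k1, k2, p1, p2, k3] as OpenCV has them; the pictures are not rectified), "cam_to_world" (4x4, takes a point from camera to world coordinates); the wrist camera has in their place "hand_eye" (4x4, takes a point from camera to tool coordinates, whose origin is the TCP and whose axes are the flange's). Camera axes: x right, y up, looking along -z (the intrinsics and any distortion apply to the point x, -y, -z); pixel columns grow to the right and rows downward; lengths in m; the calibration is good to about 2 mm. A picture is of the moment at which its call begins: read the wrist's pose just before it. camera_params takes no time and is no camera call.
- manip.job_done(): hands the job in; it is judged then, once.
Trained networks look in the newest picture that a camera, given by its name, has taken for a name from the list of things; names that differ only in an ending like _2 or _b are one class to them, and where a whole thing is asked for, a point or a joint stands for the part that bears it (a point fixed in the world has none). Each returns a list of dicts, best first, with "p" (0 to 1); they miss things now and then, are a little off and sometimes report something else, mostly with a low value. They report only what shows in the picture. A call takes as long as a camera call. They do not tell look-alikes from the thing itself.
- manip.regions_of(camera, label): "mask" (400x640 bool, what is visible of it) and "rect" ([left, top, right, bottom] in pixels, round what is visible of it).
The state is a dict: "time_s": time; "q": joint angles; "qvel": joint speeds; "tau": joint torques, N m; "tool_pos": TCP position; "eef_rot": TCP orientation; "contact_force": force on the tool from outside, world axes, zero at the start; "moment": the same for the moment, N m; "width": finger opening in m; "gripper_force": force on a finger pad.
Only numpy, scipy, OpenCV 4.12 (cv2) and the standard library are available. Lean on these libraries where they do the work, as an engineer would, in place of code of your own. Each camera call takes 0.05 s, during which the arm holds its last target. There are 200 camera calls.

## Working session

There is one attempt and no reset: what is moved stays moved. The work goes in short steps, Python scripts to look and compute and a tool call to move; the robot and the scene stay as the last step left them, time stands still between calls to the robot, and variables do not carry over. Pictures are saved under pics/ and viewed, at most 17 in all, crops included, and the job is handed in when it is done.

Besides the shell and the picture viewer there is one more tool, called after "Request:" as a command line: name --pt "numbers of a row" for each row, then --argument value for the rest. send_rows: Moves the arm, as the interface text tells. Its arguments: {"type":"object","properties":{"targets":{"type":"array","items":{"type":"array","items":{"type":"number"}}}},"required":["targets"]}

```bash
mkdir -p pics; cat > h.py <<'E'
from workcell import manip
import numpy as np, cv2
def snap(n,f):
    im=manip.grab_frame(n); cv2.imwrite(f,im[:,:,::-1]); return im
E
python3 - <<'E'
from h import *
a=snap('top','pics/top1.png'); b=snap('scene','pics/scene1.png')
for c in ('top','scene'): print(c,manip.camera_params(c))
print(manip.camera_params('wrist')); print(manip.sense())
for n in ('top','scene'):
  for l in ('jar32','jar44','jar56','jar68','clamp32','clamp44','clamp56','clamp68','beaker','objective'):
    print(n,l,[(round(d['p'],2),[int(v) for v in d['rect']]) for d in manip.regions_of(n,l)][:5])
E
```

```text
top {'intrinsics': array([[419.91252119,   0.        , 321.46693633],
       [  0.        , 419.91252119, 198.97345628],
       [  0.        ,   0.        ,   1.        ]]), 'dist_coeffs': array([-0.02891225,  0.        ,  0.        ,  0.        ,  0.        ]), 'cam_to_world': array([[-0.0121275 ,  0.97996741, -0.19878833,  0.30844473],
       [-0.99991151, -0.01297226, -0.00294767, -0.03209956],
       [-0.00546736,  0.19873499,  0.98003802,  1.16928024],
       [ 0.        ,  0.        ,  0.        ,  1.        ]])}
scene {'intrinsics': array([[515.86941349,   0.        , 319.80207293],
       [  0.        , 515.86941349, 194.3874207 ],
       [  0.        ,   0.        ,   1.        ]]), 'dist_coeffs': array([-0.14358666,  0.        ,  0.        ,  0.        ,  0.        ]), 'cam_to_world': array([[-0.11770939, -0.67365098,  0.72961555,  1.29435141],
       [ 0.99301503, -0.07385309,  0.09201557,  0.08652189],
       [-0.00810201,  0.73535031,  0.67763875,  0.83610721],
       [ 0.        ,  0.        ,  0.        ,  1.        ]])}
{'intrinsics': array([[332.54059777,   0.       
[... 3223 characters left out ...]
0.54, [441, 183, 462, 200]), (0.4, [221, 193, 249, 230])]
scene clamp44 [(0.82, [428, 212, 467, 251]), (0.77, [373, 176, 410, 198]), (0.57, [369, 208, 402, 235]), (0.54, [441, 183, 462, 200]), (0.4, [221, 193, 249, 230])]
scene clamp56 [(0.82, [428, 212, 467, 251]), (0.77, [373, 176, 410, 198]), (0.57, [369, 208, 402, 235]), (0.54, [441, 183, 462, 200]), (0.4, [221, 193, 249, 230])]
scene clamp68 [(0.82, [428, 212, 467, 251]), (0.77, [373, 176, 410, 198]), (0.57, [369, 208, 402, 235]), (0.54, [441, 183, 462, 200]), (0.4, [221, 193, 249, 230])]
scene beaker [(0.68, [310, 171, 331, 201]), (0.41, [295, 246, 313, 267]), (0.39, [442, 183, 460, 201])]
scene objective [(0.76, [294, 246, 313, 268])]
```

View pics/top1.png

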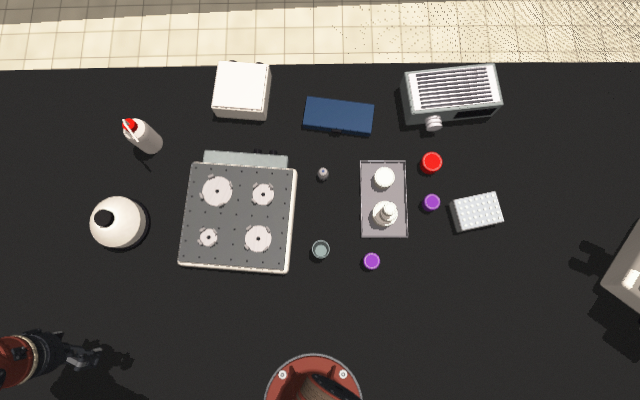

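View pics/scene1.png

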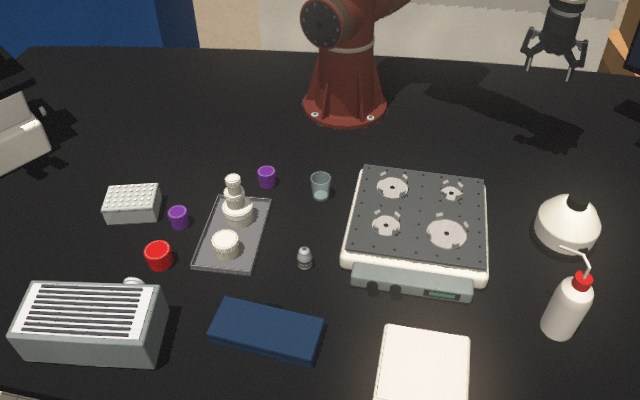

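The top view shows the tray with the stack (cap about (386,211)) and a lone jar (384,177). Clamps by apparent size: 68 at (217,191), 44 at (263,194), 32 at (208,237), 56 at (258,238). The beaker is at (320,249), the lens at (323,173), and the purple and red look-alikes are outside the tray. Next I turn these pixels into rough world positions.

```bash
cat >> h.py <<'E'
from scipy.spatial.transform import Rotation as Ro
def campose(n):
    p=manip.camera_params(n)
    if n!='wrist': return p,p['cam_to_world']
    s=manip.sense(); T=np.eye(4); T[:3,:3]=Ro.from_euler('xyz',s['eef_rot'],degrees=True).as_matrix(); T[:3,3]=s['tool_pos']
    return p,T@p['hand_eye']
def pix2w(n,uv,z,PT=None):
    p,T=PT or campose(n)
    x=cv2.undistortPoints(np.array(uv,float).reshape(-1,1,2),p['intrinsics'],p['dist_coeffs'])[:,0]
    d=np.c_[x[:,0],-x[:,1],-np.ones(len(x))]@T[:3,:3].T
    return T[:3,3]+d*((z-T[2,3])/d[:,2])[:,None]
def circ(n,pts,z,PT=None):
    """fit circle in plane z to contour pixels -> cx,cy,diam"""
    w=pix2w(n,pts,z,PT)[:,:2]; A=np.c_[2*w,np.ones(len(w))]; s=np.linalg.lstsq(A,(w**2).sum(1),rcond=None)[0]
    r=np.sqrt(s[2]+s[0]**2+s[1]**2); return s[0],s[1],2*r,np.std(np.hypot(*(w-s[:2]).T)-r)
def move(x,y,z,yaw=None):
    """tool shift for a world goal"""
    s=manip.sense(); R=Ro.from_euler('xyz',[180,0,s['eef_rot'][2]],degrees=True).as_matrix()
    d=R.T@(np.array([x,y,z])-s['tool_pos']); t=0 if yaw is None else -(yaw-s['eef_rot'][2]+180)%360-180
    print('shift',d.round(4),'turn',round(np.radians(t),3),'t',s['time_s'],'pos',s['tool_pos'].round(4),'yaw',round(s['eef_rot'][2],1),'w',round(s['width'],4),'gf',s['gripper_force'])
E
python3 - <<'E'
from h import *
for k,uv,z in [('c68',(217,191),.069),('c44',(263,194),.069),('c32',(208,237),.069),('c56',(258,238),.069),('stacktop',(387,209),.123),('stack68?',(384,214),.043),('lone',(384,177),.043),('beaker',(320,249),.05),('obj',(323,173),.04)]:
    print(k,pix2w('top',[uv],z)[0].round(3))
move(0.40,-0.155,0.30,180)
E
```

```text
c68 [0.557 0.252 0.069]
c44 [0.547 0.128 0.069]
c32 [0.433 0.271 0.069]
c56 [0.429 0.139 0.069]
stacktop [ 0.493 -0.194  0.123]
stack68? [ 0.493 -0.198  0.043]
lone [ 0.597 -0.202  0.043]
beaker [ 0.4   -0.023  0.05 ]
obj [ 0.611 -0.034  0.04 ]
shift [-0.429  -0.528  -0.0687] turn -0.363 t 1.1 pos [0.1863 0.4908 0.2313] yaw 159.2 w 0.0856 gf 0.0
```

```bash
python3 -c "
from h import *
move(0.45,0.2,0.27,180)"
```

```text
shift [-0.3497 -0.1783 -0.0387] turn -0.363 t 1.1 pos [0.1863 0.4908 0.2313] yaw 159.2 w 0.0856 gf 0.0
```

Careful with the scale: shifts go in shares of 800 mm and turns go in shares of pi rad. That gives: -0.35 m is -0.4375, -0.27 m is -0.3375, -0.363 rad is -0.1155.

Request:
send_rows --pt "-0.0375 -0.0188 -0.005 -0.0095 0.0854" --pt "-0.0875 -0.0438 -0.01 -0.0255 0.0854" --pt "-0.1375 -0.0688 -0.015 -0.0446 0.0854" --pt "-0.1875 -0.0938 -0.02 -0.0637 0.0854" --pt "-0.2375 -0.1188 -0.025 -0.0828 0.0854" --pt "-0.2875 -0.1438 -0.0313 -0.0987 0.0854" --pt "-0.3375 -0.1688 -0.0375 -0.1155 0.0854" --pt "-0.3875 -0.1938 -0.0425 -0.1155 0.0854" --pt "-0.4188 -0.2125 -0.0463 -0.1155 0.0854" --pt "-0.4375 -0.2225 -0.0488 -0.1155 0.0854" --pt "-0.4375 -0.2225 -0.0488 -0.1155 0.0854" --pt "-0.4375 -0.2225 -0.0488 -0.1155 0.0854"

```text
time_s: 2.3
tool_pos: [0.4501, 0.2002, 0.2702]
eef_rot: [180.0, -0.0, 180.0]
contact_force: [1.1, 0.6, 0.1]
width: 0.0855
gripper_force: 0.0
```

```bash
python3 - <<'E'
from h import *
snap('wrist','pics/w1.png'); PT=campose('wrist')
for d in manip.regions_of('wrist','clamp68'):
    m=d['mask'].astype(np.uint8); c=max(cv2.findContours(m,0,1)[0],key=len).reshape(-1,2)
    h=cv2.convexHull(c).reshape(-1,2); print(round(d['p'],2),np.array(d['rect']).astype(int),np.round(circ('wrist',c,.069,PT),4),np.round(circ('wrist',h,.069,PT),4))
move(0.43,-0.2,0.32,180)
E
```

```text
0.97 [236 227 290 283] [0.5494 0.1271 0.063  0.0039] [0.5523 0.1261 0.0701 0.0014]
0.88 [235 113 300 181] [0.4283 0.1386 0.0719 0.0026] [0.4296 0.1365 0.0778 0.002 ]
0.83 [374 131 424 179] [0.4337 0.2727 0.0493 0.0029] [0.435  0.2741 0.0549 0.0008]
0.82 [333 228 416 302] [0.5595 0.253  0.0852 0.0039] [0.5639 0.2543 0.0944 0.0013]
shift [ 0.0201 -0.4008 -0.0498] turn 0.001 t 2.4 pos [0.4497 0.2008 0.2702] yaw -179.9 w 0.0854 gf 0.0
```

View pics/w1.png

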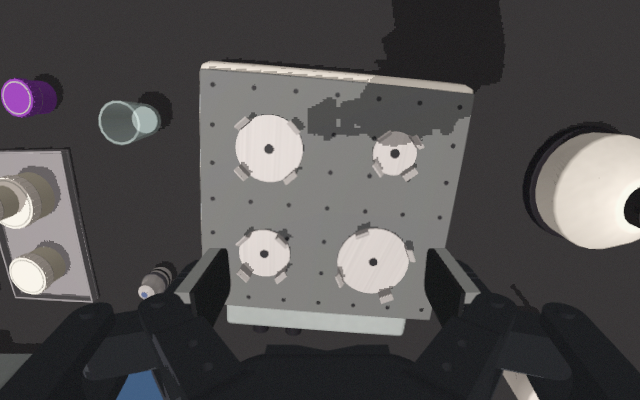

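The wrist view shows the four plates with dark centre holes: 56 at (269,149), 32 at (395,154), 44 at (264,254), 68 at (373,262). Arms sit on the diagonals, except on clamp68, where they are about 20° off the axes. I'll compute centres from the holes, then move over the tray.

```bash
python3 - <<'E'
from h import *
im=cv2.imread('pics/w1.png',0); PT=campose('wrist')
for k,(u,v) in dict(c56=(269,149),c32=(395,154),c44=(264,254),c68=(373,262)).items():
    w=im[v-9:v+10,u-9:u+10].astype(float); m=np.clip(w.max()*.6-w,0,None); Y,X=np.mgrid[-9:10,-9:10]
    m[X**2+Y**2>64]=0
    uv=(u+(m*X).sum()/m.sum(),v+(m*Y).sum()/m.sum()); print(k,np.round(uv,1),pix2w('wrist',[uv],.069,PT)[0].round(4))
E
```

```text
c56 [268.5 148.5] [0.4272 0.1401 0.069 ]
c32 [394.6 153.1] [0.4318 0.2709 0.069 ]
c44 [263.7 253.5] [0.5463 0.129  0.069 ]
c68 [372.9 261.7] [0.5564 0.2533 0.069 ]
```

Scaled: -0.4 m is -0.5, -0.38 m is -0.475.

Request:
send_rows --pt "0 -0.025 -0.0625 0 0.0854" --pt "0 -0.075 -0.0625 0 0.0854" --pt "0.0063 -0.125 -0.0625 0 0.0854" --pt "0.0125 -0.175 -0.0625 0 0.0854" --pt "0.0188 -0.225 -0.0625 0 0.0854" --pt "0.025 -0.275 -0.0625 0 0.0854" --pt "0.025 -0.325 -0.0625 0 0.0854" --pt "0.025 -0.375 -0.0625 0 0.0854" --pt "0.025 -0.425 -0.0625 0 0.0854" --pt "0.025 -0.475 -0.0625 0 0.0854" --pt "0.025 -0.5 -0.0625 0 0.0854" --pt "0.025 -0.5 -0.0625 0 0.0854"

```text
time_s: 3.6
tool_pos: [0.4305, -0.2011, 0.3199]
eef_rot: [-180.0, -0.0, 179.9]
contact_force: [0.8, 1.2, -0.6]
width: 0.0852
gripper_force: 0.0
```

```bash
python3 - <<'E'
from h import *
snap('wrist','pics/w2.png'); PT=campose('wrist')
for d in manip.regions_of('wrist','jar56'):
    print(round(d['p'],2),np.array(d['rect']).astype(int))
print(manip.sense()['tool_pos'])
E
```

```text
0.94 [303 190 345 225]
0.9 [223 272 260 317]
0.81 [218 205 256 242]
0.78 [303 248 346 291]
0.76 [341  89 379 127]
0.64 [312 209 339 245]
0.62 [302 175 353 227]
[ 0.43039776 -0.19892493  0.32013349]
```

View pics/w2.png

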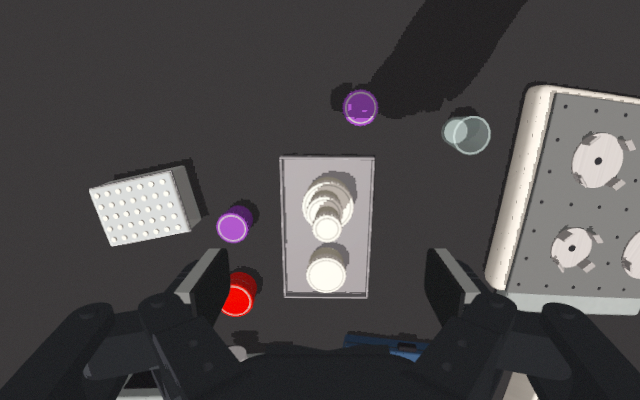

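The tray view shows the 32 mm cap at about (327,229), the 44 mm cap partly visible behind it, the wide bottom jar at about (327,203), and the lone jar at (326,274). I'll refine these by matching circles of known size at known heights.

```bash
cat >> h.py <<'E'
def w2pix(P,PT):
    p,T=PT; q=(P-T[:3,3])@T[:3,:3]; q=q*[1,-1,-1]
    return cv2.projectPoints(q,np.zeros(3),np.zeros(3),p['intrinsics'],p['dist_coeffs'])[0][:,0]
def fitcap(im,PT,x,y,z,D,sp=.015,half=np.pi):
    """slide a circle of diameter D at height z for the strongest bright-inside edge"""
    g=cv2.GaussianBlur(im,(0,0),.8).astype(np.float32); a=np.linspace(-np.pi,np.pi,120)
    best=[]
    for dx in np.arange(-sp,sp+1e-9,.001):
        for dy in np.arange(-sp,sp+1e-9,.001):
            f=lambda r:cv2.remap(g,*[m.astype(np.float32).reshape(1,-1) for m in w2pix(np.c_[x+dx+r*np.cos(a),y+dy+r*np.sin(a),np.full(120,z)],PT).T],1)[0]
            best.append((np.clip(f(D/2-.0012)-f(D/2+.0012),0,60).mean(),round(x+dx,4),round(y+dy,4)))
    return max(best)
E
python3 - <<'E'
from h import *
im=cv2.imread('pics/w2.png',0); PT=campose('wrist')
print('32',pix2w('wrist',[(327,229)],.123,PT)[0],fitcap(im,PT,.493,-.199,.123,.031))
for D in (.055,.067):
  print('lone',D,fitcap(im,PT,.597,-.202,.043,D),'bottom',fitcap(im,PT,.493,-.199,.043,D))
print('44',fitcap(im,PT,.493,-.199,.083,.043))
c=im[140:310,270:385]; cv2.imwrite('pics/c2.png',cv2.resize(c,None,fx=3.5,fy=3.5,interpolation=2))
E
```

```text
32 [ 0.49537799 -0.19893355  0.123     ] (np.float32(48.310074), np.float64(0.495), np.float64(-0.199))
lone 0.055 (np.float32(49.136375), np.float64(0.597), np.float64(-0.201)) bottom (np.float32(19.217278), np.float64(0.508), np.float64(-0.199))
lone 0.067 (np.float32(22.226961), np.float64(0.602), np.float64(-0.205)) bottom (np.float32(33.109417), np.float64(0.495), np.float64(-0.198))
44 (np.float32(18.778442), np.float64(0.491), np.float64(-0.202))
```

View pics/c2.png

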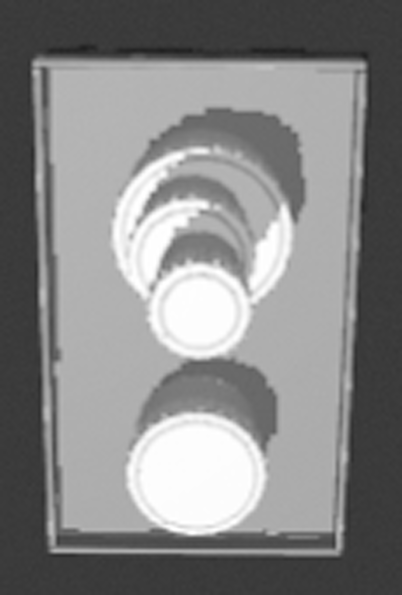

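The crop confirms it: the lone jar is the 56 mm (centre 0.597, -0.201), and the stack is 68/44/32 at (0.495, -0.199). I'll pick jar32 first.

Request:
send_rows --pt "-0.0375 0 0 0 0.065" --pt "-0.0688 0 0.0125 0 0.065" --pt "-0.0813 0 0.05 0 0.065" --pt "-0.0813 0.0006 0.1 0 0.065" --pt "-0.0813 0.0006 0.15 0 0.065" --pt "-0.0813 0.0006 0.1875 0 0.065" --pt "-0.0813 0.0006 0.2125 0 0.065" --pt "-0.0813 0.0006 0.2125 0 0.065"

```text
time_s: 4.5
tool_pos: [0.4938, -0.1965, 0.148]
eef_rot: [179.8, -0.2, -179.9]
contact_force: [0.2, 1.0, 0.1]
width: 0.065
gripper_force: 0.0
```

```bash
python3 - <<'E'
from h import *
snap('wrist','pics/w3.png')
move(.495,-.199,.102,180)
E
```

```text
shift [-0.0001 -0.0016  0.0479] turn 0.002 t 4.55 pos [ 0.4949 -0.1974  0.1499] yaw -179.9 w 0.0649 gf 0.0
```

View pics/w3.png

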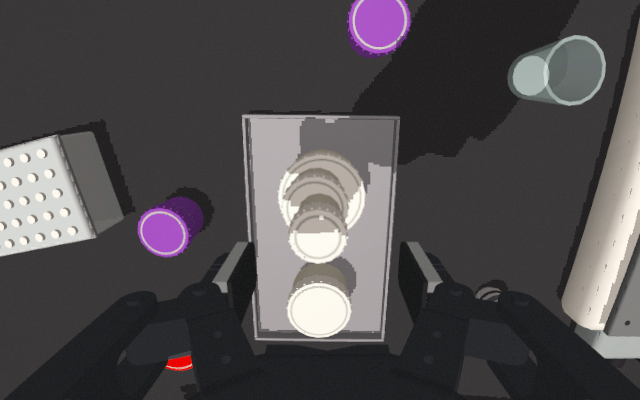

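```bash
cat >> h.py <<'E'
def PTc(x,y,z,yaw=180):
    p=manip.camera_params('wrist'); T=np.eye(4); T[:3,:3]=Ro.from_euler('xyz',[180,0,yaw],degrees=True).as_matrix(); T[:3,3]=x,y,z
    return p,T@p['hand_eye']
E
python3 - <<'E'
from h import *
im=cv2.imread('pics/w2.png',0); PT=PTc(.430,-.2,.32)
print(fitcap(im,PT,.495,-.199,.123,.031),fitcap(im,PT,.597,-.202,.043,.055),fitcap(im,PT,.495,-.2,.043,.067))
im=snap('wrist','pics/w4.png')[:,:,1]; s=manip.sense(); print(s['tool_pos'],s['eef_rot'])
PT=PTc(.495,-.1995,.15)
print(fitcap(im,PT,.495,-.2,.123,.031),fitcap(im,PT,.597,-.202,.043,.055),fitcap(im,PT,.495,-.2,.043,.067))
E
```

```text
(np.float32(47.93434), np.float64(0.495), np.float64(-0.201)) (np.float32(49.212166), np.float64(0.597), np.float64(-0.202)) (np.float32(32.705185), np.float64(0.495), np.float64(-0.2))
[ 0.49575552 -0.19813348  0.15102886] [ 1.79993414e+02  7.60456016e-03 -1.79897625e+02]
(np.float32(42.665363), np.float64(0.495), np.float64(-0.204)) (np.float32(59.82658), np.float64(0.598), np.float64(-0.206)) (np.float32(36.38523), np.float64(0.496), np.float64(-0.203))
```

Scaled: 0.048 m is 0.06, 0.005 m is 0.0063.

Request:
send_rows --pt "0 -0.005 0.0063 0 0.065" --pt "0 -0.005 0.025 0 0.065" --pt "0 -0.005 0.0438 0 0.065" --pt "0 -0.005 0.0563 0 0.065" --pt "0 -0.005 0.06 0 0.065" --pt "0 -0.005 0.06 0 0.05" --pt "0 -0.005 0.06 0 0.04" --pt "0 -0.005 0.06 0 0.025" --pt "0 -0.005 0.06 0 0.02" --pt "0 -0.005 0.06 0 0.02" --pt "0 -0.005 0.06 0 0.02"

```text
time_s: 5.7
tool_pos: [0.496, -0.2036, 0.1033]
eef_rot: [-180.0, 0.1, -180.0]
contact_force: [-1.3, 0.4, 6.9]
width: 0.0297
gripper_force: 59.0
```

```bash
python3 - <<'E'
from h import *
snap('scene','pics/s2.png'); im=cv2.imread('pics/s2.png')[120:290,170:340]; cv2.imwrite('pics/s2c.png',cv2.resize(im,None,fx=3.5,fy=3.5))
move(.4318,.2709,.2,180)
E
```

```text
shift [ 0.0641  0.4745 -0.0967] turn 0.0 t 5.75 pos [ 0.496  -0.2036  0.1033] yaw -180.0 w 0.0302 gf 58.968061208724976
```

View pics/s2c.png

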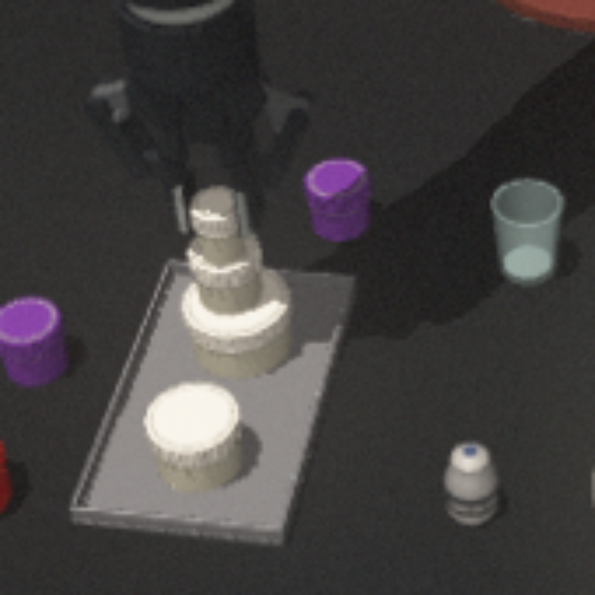

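jar32 sits upright between the pads on the stack and the grip force is good. Lift and traverse.

Scaled: 0.235 m is 0.2938, -0.02 m is -0.025.

Request:
send_rows --pt "0 0 -0.0063 0 0.02" --pt "0 0 -0.025 0 0.02" --pt "0 0 -0.0563 0 0.02" --pt "0 0 -0.0938 0 0.02" --pt "0 0.0125 -0.1188 0 0.02" --pt "0.0063 0.0375 -0.125 0 0.02" --pt "0.0125 0.075 -0.125 0 0.02" --pt "0.0188 0.1188 -0.125 0 0.02" --pt "0.025 0.1625 -0.125 0 0.02" --pt "0.0313 0.2063 -0.125 0 0.02" --pt "0.0375 0.25 -0.125 0 0.02" --pt "0.0438 0.2938 -0.125 0 0.02"

```text
time_s: 6.95
tool_pos: [0.4587, 0.0339, 0.2016]
eef_rot: [180.0, -0.1, -180.0]
contact_force: [-0.2, -0.2, -0.2]
width: 0.03
gripper_force: 59.3
```

Scaled: 0.2394 m is 0.2993, 0.03 m is 0.0375.

Request:
send_rows --pt "0.0063 0.0438 0 0 0.02" --pt "0.0125 0.0875 0 0 0.02" --pt "0.0188 0.1313 0 0 0.02" --pt "0.025 0.175 0 0 0.02" --pt "0.03 0.2188 0 0 0.02" --pt "0.0325 0.2563 0 0 0.02" --pt "0.035 0.2813 0 0 0.02" --pt "0.035 0.295 0 0 0.02" --pt "0.035 0.2993 0 0 0.02" --pt "0.035 0.2993 0 0 0.02" --pt "0.035 0.2993 0.025 0 0.02" --pt "0.035 0.2993 0.0375 0 0.02"

```text
time_s: 8.15
tool_pos: [0.432, 0.2699, 0.1712]
eef_rot: [-180.0, -0.1, 179.9]
contact_force: [-0.7, 0.3, -0.3]
width: 0.0297
gripper_force: 59.3
```

```bash
python3 - <<'E'
from h import *
snap('wrist','pics/w5.png'); move(.4318,.2709,.089,180); s=manip.sense(); print(s['contact_force'])
E
```

```text
shift [-0.0006  0.0012  0.081 ] turn -0.001 t 8.2 pos [0.4312 0.2697 0.17  ] yaw 179.9 w 0.0298 gf 59.31597054004669
[-1.0822199   0.1247604  -0.99182743]
```

View pics/w5.png

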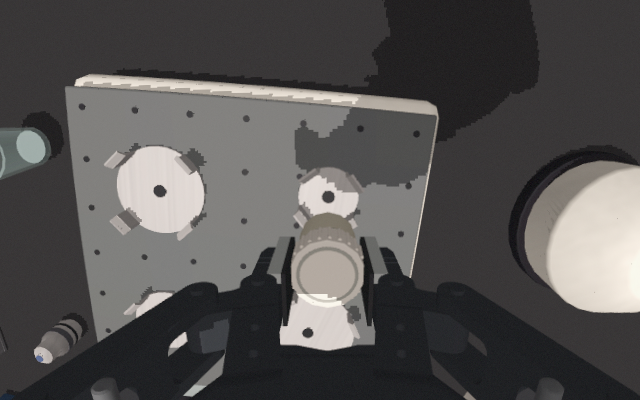

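```bash
python3 - <<'E'
from h import *
PT=PTc(.432,.2709,.172)
print([pix2w('wrist',[uv],.069,PT)[0].round(4) for uv in [(328,196.5),(160,190.5)]])
PT=PTc(.45,.20,.27)
print([pix2w('wrist',[uv],.069,PT)[0].round(4) for uv in [(268.5,148.5),(394.6,153.1),(263.7,253.5),(372.9,261.7)]])
im=cv2.imread('pics/w5.png',0);print(fitcap(im,PTc(.432,.2709,.172),.432,.271,.193,.031))
E
```

```text
[array([0.4329, 0.2716, 0.069 ]), array([0.4281, 0.141 , 0.069 ])]
[array([0.4276, 0.1393, 0.069 ]), array([0.4323, 0.27  , 0.069 ]), array([0.5466, 0.128 , 0.069 ]), array([0.5567, 0.2522, 0.069 ])]
(np.float32(46.0095), np.float64(0.43), np.float64(0.271))
```

Scaled: 0.082 m is 0.1025, 0.081 m is 0.1013.

Request:
send_rows --pt "-0.0025 0 0.025 0 0.02" --pt "-0.0025 0 0.05 0 0.02" --pt "-0.0025 0 0.0688 0 0.02" --pt "-0.0025 0 0.0813 0 0.02" --pt "-0.0025 0 0.09 0 0.02" --pt "-0.0025 0 0.0963 0 0.02" --pt "-0.0025 0 0.0988 0 0.02" --pt "-0.0025 0 0.1013 0 0.02" --pt "-0.0025 0 0.1025 0 0.02" --pt "-0.0025 0 0.1025 0 0.02"

```text
time_s: 9.2
tool_pos: [0.4344, 0.2712, 0.0905]
eef_rot: [180.0, 0.0, -180.0]
contact_force: [-1.2, 1.0, -0.1]
width: 0.0301
gripper_force: 59.3
```

Request:
send_rows --pt "0 0 0.0013 0 0.02" --pt "0 0 0.0013 0 0.02"

```text
time_s: 9.4
tool_pos: [0.4344, 0.2712, 0.0894]
eef_rot: [180.0, 0.0, -180.0]
contact_force: [-0.1, -0.0, 0.2]
width: 0.03
gripper_force: 59.3
```

Scaled: 0.001 m is 0.0013.

Request:
send_rows --pt "0 0 0.0013 0 0.02" --pt "0 0 0.0013 0 0.02"

```text
time_s: 9.6
tool_pos: [0.4346, 0.2712, 0.0893]
eef_rot: [180.0, 0.0, -180.0]
contact_force: [-3.3, -1.0, 11.3]
width: 0.0298
gripper_force: 60.5
```

Scaled: 0.001 m is 0.0013.

Request:
send_rows --pt "0 0 0.0013 0 0.02" --pt "0 0 0.0013 0 0.02"

```text
time_s: 9.8
tool_pos: [0.4347, 0.2712, 0.0892]
eef_rot: [180.0, 0.1, -180.0]
contact_force: [-6.5, -4.2, 24.6]
width: 0.0301
gripper_force: 61.6
```

Scaled: -0.16 m is -0.2, -0.14 m is -0.175.

Request:
send_rows --pt "0 0 -0.0019 0 0.02" --pt "0 0 -0.0019 0 0.034" --pt "0 0 -0.0019 0 0.04" --pt "0 0 -0.0019 0 0.046" --pt "0 0 -0.0019 0 0.046" --pt "0 0 -0.0125 0 0.05" --pt "0 0 -0.0375 0 0.06" --pt "0 0 -0.075 0 0.075" --pt "0 0 -0.125 0 0.075" --pt "0 0 -0.175 0 0.075" --pt "0 0 -0.2 0 0.075" --pt "0 0 -0.2 0 0.075"

```text
time_s: 11.0
tool_pos: [0.4359, 0.2718, 0.251]
eef_rot: [179.9, 0.3, -180.0]
contact_force: [0.6, -0.1, 0.1]
width: 0.0749
gripper_force: 0.0
```

```bash
python3 - <<'E'
from h import *
im=snap('wrist','pics/w6.png'); PT=PTc(.434,.2709,.2475)
g=im[:,:,1]; print(fitcap(g,PT,.434,.271,.109,.031), fitcap(g,campose('wrist'),.434,.271,.109,.031)); move(.495,-.2015,.2)
E
```

```text
(np.float32(56.775978), np.float64(0.431), np.float64(0.27)) (np.float32(57.13531), np.float64(0.432), np.float64(0.271))
shift [-0.0598 -0.473   0.0489] turn 0.0 t 11.05 pos [0.4351 0.2715 0.2489] yaw -180.0 w 0.075 gf 0.0
```

View pics/w6.png

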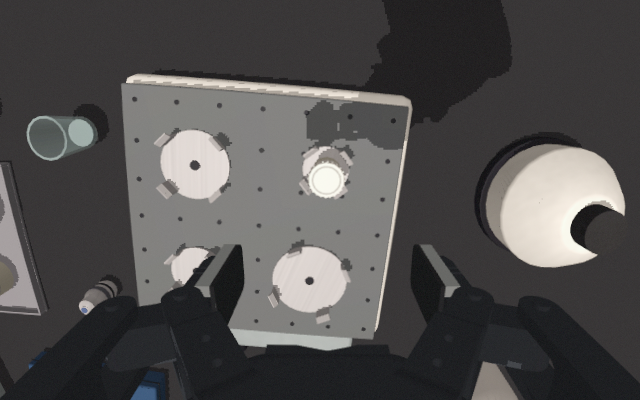

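jar32 stands in its clamp (cap at (326,180)), upright and within 2 mm of centre. Back to the stack for jar44.

Scaled: -0.4744 m is -0.593, -0.046 m is -0.0575.

Request:
send_rows --pt "-0.0025 -0.025 0 0 0.075" --pt "-0.0075 -0.0813 0 0 0.075" --pt "-0.0125 -0.1375 0 0 0.075" --pt "-0.0188 -0.1938 0 0 0.075" --pt "-0.025 -0.25 0 0 0.075" --pt "-0.0313 -0.3063 0 0 0.075" --pt "-0.0375 -0.3625 0 0 0.075" --pt "-0.0425 -0.4188 0 0 0.075" --pt "-0.0475 -0.475 0 0 0.075" --pt "-0.0525 -0.5313 0 0 0.075" --pt "-0.0563 -0.5688 0 0 0.075" --pt "-0.0575 -0.593 0 0 0.075"

```text
time_s: 12.25
tool_pos: [0.4797, -0.2054, 0.2458]
eef_rot: [180.0, -0.1, 179.9]
contact_force: [1.3, 0.5, -0.3]
width: 0.0749
gripper_force: 0.0
```

Scaled: 0.0475 m is 0.0594, 0.03 m is 0.0375.

Request:
send_rows --pt "0 0 0.0125 0 0.075" --pt "0 0 0.0375 0 0.075" --pt "0 0 0.0594 0 0.07" --pt "0 0 0.0594 0 0.07" --pt "0 0 0.0594 0 0.07"

```text
time_s: 12.75
tool_pos: [0.4799, -0.2023, 0.1993]
eef_rot: [179.9, -0.1, -180.0]
contact_force: [-0.8, -0.5, 0.4]
width: 0.07
gripper_force: 0.0
```

```bash
python3 - <<'E'
from h import *
im=snap('wrist','pics/w7.png'); g=im[:,:,1]
for PT in (PTc(.48,-.2035,.2),campose('wrist')):
  print(fitcap(g,PT,.495,-.2,.083,.043),fitcap(g,PT,.495,-.2,.043,.067),fitcap(g,PT,.597,-.202,.043,.055))
move(.495,-.2,.06,180)
E
```

```text
(np.float32(41.1697), np.float64(0.493), np.float64(-0.206)) (np.float32(51.155827), np.float64(0.496), np.float64(-0.202)) (np.float32(57.238926), np.float64(0.598), np.float64(-0.205))
(np.float32(40.93666), np.float64(0.493), np.float64(-0.205)) (np.float32(51.01597), np.float64(0.497), np.float64(-0.201)) (np.float32(57.913193), np.float64(0.599), np.float64(-0.204))
shift [-0.0146  0.0027  0.14  ] turn 0.001 t 12.8 pos [ 0.4804 -0.2027  0.2   ] yaw -180.0 w 0.0698 gf 0.0
```

View pics/w7.png

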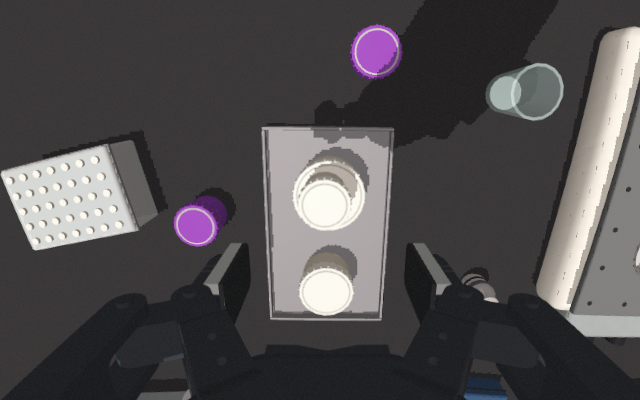

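Scaled: 0.14 m is 0.175, -0.013 m is -0.0163.

Request:
send_rows --pt "-0.0163 -0.0019 0.0375 0 0.07" --pt "-0.0163 -0.0019 0.0813 0 0.07" --pt "-0.0163 -0.0019 0.125 0 0.07" --pt "-0.0163 -0.0019 0.1563 0 0.07" --pt "-0.0163 -0.0019 0.1713 0 0.07" --pt "-0.0163 -0.0019 0.175 0 0.07" --pt "-0.0163 -0.0019 0.175 0 0.055" --pt "-0.0163 -0.0019 0.175 0 0.045" --pt "-0.0163 -0.0019 0.175 0 0.035" --pt "-0.0163 -0.0019 0.175 0 0.03" --pt "-0.0163 -0.0019 0.175 0 0.03" --pt "-0.0163 -0.0019 0.175 0 0.03"

```text
time_s: 14.0
tool_pos: [0.4945, -0.2053, 0.0616]
eef_rot: [-179.9, 0.1, -180.0]
contact_force: [-1.9, 0.0, 6.0]
width: 0.0418
gripper_force: 60.1
```

Scaled: 0.21 m is 0.2625, -0.14 m is -0.175.

Request:
send_rows --pt "0 0 -0.0063 0 0.03" --pt "0 0 -0.025 0 0.03" --pt "0 0 -0.0563 0 0.03" --pt "0 0 -0.0938 0 0.03" --pt "0 0 -0.1313 0 0.03" --pt "-0.0025 0.0125 -0.1625 0 0.03" --pt "-0.0075 0.0438 -0.175 0 0.03" --pt "-0.015 0.0875 -0.175 0 0.03" --pt "-0.0225 0.1313 -0.175 0 0.03" --pt "-0.03 0.175 -0.175 0 0.03" --pt "-0.0375 0.2188 -0.175 0 0.03" --pt "-0.045 0.2625 -0.175 0 0.03"

```text
time_s: 15.2
tool_pos: [0.5297, 0.0066, 0.2009]
eef_rot: [-180.0, 0.1, -180.0]
contact_force: [0.3, -0.1, -1.3]
width: 0.0422
gripper_force: 60.8
```

Scaled: 0.1238 m is 0.1548, 0.121 m is 0.1513.

Request:
send_rows --pt "-0.0075 0.0438 0 0 0.03" --pt "-0.015 0.0875 0 0 0.03" --pt "-0.02 0.1188 0 0 0.03" --pt "-0.0221 0.14 0 0 0.03" --pt "-0.0221 0.1513 0 0 0.03" --pt "-0.0221 0.1548 0 0 0.03" --pt "-0.0221 0.1548 0.0188 0 0.03" --pt "-0.0221 0.1548 0.0375 0 0.03" --pt "-0.0221 0.1548 0.0375 0 0.03"

```text
time_s: 16.1
tool_pos: [0.5458, 0.128, 0.1685]
eef_rot: [-180.0, -0.2, 180.0]
contact_force: [0.9, 0.1, -0.7]
width: 0.0423
gripper_force: 60.9
```

```bash
python3 - <<'E'
from h import *
im=snap('wrist','pics/w8.png'); move(.5468,.1288,.086,180); g=im[:,:,1]
for PT in (PTc(.5467,.1288,.17),campose('wrist')): print(fitcap(g,PT,.5467,.1288,.193,.043))
E
```

```text
shift [-0.0004  0.0006  0.0835] turn -0.001 t 16.15 pos [0.5464 0.1282 0.1695] yaw 180.0 w 0.0419 gf 60.857462882995605
(np.float32(48.222633), np.float64(0.5427), np.float64(0.1288))
(np.float32(48.39214), np.float64(0.5427), np.float64(0.1278))
```

View pics/w8.png

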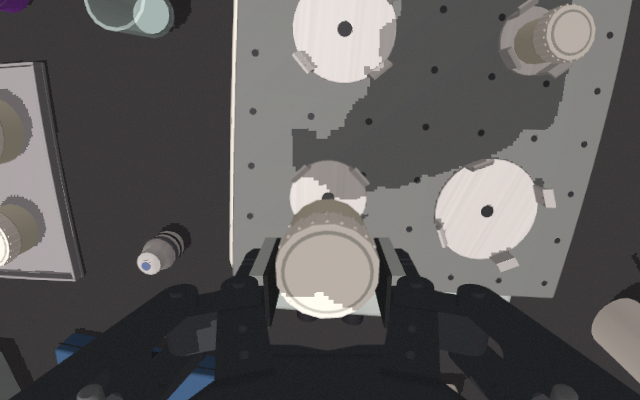

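```bash
python3 - <<'E'
from h import *
PT=PTc(.5467,.1288,.17)
print(pix2w('wrist',[(328,197),(487,211),(345,29)],.069,PT).round(4))
E
```

```text
[[0.5474 0.1295 0.069 ]
 [0.5588 0.2539 0.069 ]
 [0.4292 0.1408 0.069 ]]
```

Scaled: 0.083 m is 0.1038, -0.004 m is -0.005.

Request:
send_rows --pt "-0.005 0 0.025 0 0.03" --pt "-0.005 0 0.05 0 0.03" --pt "-0.005 0 0.0688 0 0.03" --pt "-0.005 0 0.0813 0 0.03" --pt "-0.005 0 0.09 0 0.03" --pt "-0.005 0 0.0963 0 0.03" --pt "-0.005 0 0.1 0 0.03" --pt "-0.005 0 0.1025 0 0.03" --pt "-0.005 0 0.1038 0 0.03" --pt "-0.005 0 0.1038 0 0.03"

```text
time_s: 17.15
tool_pos: [0.5513, 0.1291, 0.0877]
eef_rot: [-180.0, 0.0, -180.0]
contact_force: [-2.5, -0.6, 4.9]
width: 0.042
gripper_force: 61.5
```

Scaled: 0.001 m is 0.0013.

Request:
send_rows --pt "0 0 0.0013 0 0.03" --pt "0 0 0.0013 0 0.03"

```text
time_s: 17.35
tool_pos: [0.5514, 0.129, 0.0876]
eef_rot: [-180.0, 0.1, -180.0]
contact_force: [-5.2, -0.6, 16.0]
width: 0.042
gripper_force: 62.4
```

Request:
send_rows --pt "0 0 0.0013 0 0.03" --pt "0 0 0.0013 0 0.03"

```text
time_s: 17.55
tool_pos: [0.5514, 0.1291, 0.0875]
eef_rot: [-180.0, 0.1, -180.0]
contact_force: [-9.9, -1.5, 25.8]
width: 0.0422
gripper_force: 63.5
```

Scaled: -0.165 m is -0.2063, -0.14 m is -0.175.

Request:
send_rows --pt "0 0 -0.0019 0 0.03" --pt "0 0 -0.0019 0 0.046" --pt "0 0 -0.0019 0 0.052" --pt "0 0 -0.0019 0 0.058" --pt "0 0 -0.0019 0 0.058" --pt "0 0 -0.0125 0 0.062" --pt "0 0 -0.0375 0 0.075" --pt "0 0 -0.075 0 0.08" --pt "0 0 -0.125 0 0.0854" --pt "0 0 -0.175 0 0.0854" --pt "0 0 -0.2063 0 0.0854" --pt "0 0 -0.2063 0 0.0854"

```text
time_s: 18.75
tool_pos: [0.5531, 0.1292, 0.2543]
eef_rot: [180.0, 0.4, -180.0]
contact_force: [0.7, 0.2, 0.3]
width: 0.0853
gripper_force: 0.0
```

```bash
python3 - <<'E'
from h import *
im=snap('wrist','pics/w9.png'); g=im[:,:,1]
for PT in (PTc(.5507,.1288,.25),campose('wrist')): print(fitcap(g,PT,.547,.129,.109,.043),fitcap(g,PT,.432,.271,.109,.031))
E
```

```text
(np.float32(53.88855), np.float64(0.545), np.float64(0.129)) (np.float32(48.872208), np.float64(0.431), np.float64(0.268))
(np.float32(54.49104), np.float64(0.548), np.float64(0.129)) (np.float32(48.959), np.float64(0.433), np.float64(0.269))
```

Scaled: -0.3303 m is -0.4129, 0.0542 m is 0.0678, 0.471 rad is 0.1499.

Request:
send_rows --pt "0.0038 -0.025 0 0.0159 0.0854" --pt "0.0125 -0.075 0 0.0318 0.0854" --pt "0.0213 -0.125 0 0.0477 0.0854" --pt "0.03 -0.175 0 0.0637 0.0854" --pt "0.0388 -0.225 0 0.0796 0.0854" --pt "0.0475 -0.275 0 0.0955 0.0854" --pt "0.0563 -0.325 0 0.1146 0.0854" --pt "0.0625 -0.3688 0.0125 0.1337 0.0854" --pt "0.0678 -0.4 0.0375 0.1496 0.0854" --pt "0.0678 -0.4129 0.0563 0.1499 0.0854" --pt "0.0678 -0.4129 0.0625 0.1499 0.0854" --pt "0.0678 -0.4129 0.0625 0.1499 0.0854"

```text
time_s: 20.0
tool_pos: [0.4961, -0.2006, 0.1987]
eef_rot: [180.0, -0.2, 153.0]
contact_force: [0.5, 0.3, 0.3]
width: 0.0852
gripper_force: 0.0
```

```bash
python3 - <<'E'
from h import *
im=snap('wrist','pics/w10.png'); g=im[:,:,1]
for PT in (PTc(.4965,-.2015,.2,153),campose('wrist')): print(fitcap(g,PT,.495,-.2,.043,.067),fitcap(g,PT,.597,-.202,.043,.055))
move(.4965,-.2015,.009,153)
E
```

```text
(np.float32(56.255657), np.float64(0.497), np.float64(-0.202)) (np.float32(57.408348), np.float64(0.599), np.float64(-0.205))
(np.float32(57.29243), np.float64(0.497), np.float64(-0.201)) (np.float32(57.208626), np.float64(0.599), np.float64(-0.203))
shift [-0.0003 -0.001   0.1905] turn 0.001 t 20.05 pos [ 0.4967 -0.2004  0.1995] yaw 153.1 w 0.085 gf 0.0
```

View pics/w10.png

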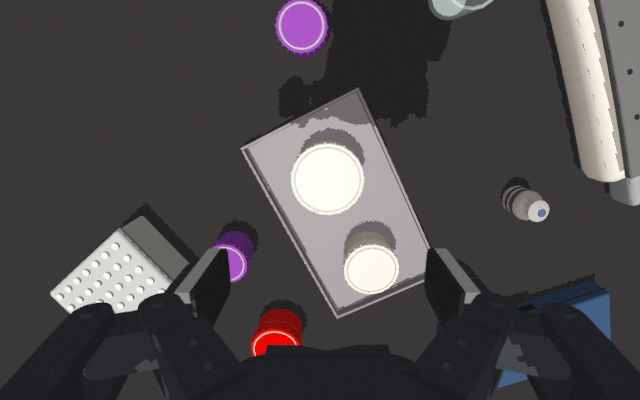

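Scaled: 0.191 m is 0.2388, 0.188 m is 0.235.

Request:
send_rows --pt "0 0 0.0375 0 0.0854" --pt "0 0 0.0875 0 0.0854" --pt "0 0 0.1375 0 0.0854" --pt "0 0 0.175 0 0.0854" --pt "0 0 0.2063 0 0.0854" --pt "0 0 0.225 0 0.0854" --pt "0 0 0.235 0 0.0854" --pt "0 0 0.2388 0 0.0854" --pt "0 0 0.2388 0 0.0854"

```text
time_s: 20.95
tool_pos: [0.4975, -0.2012, 0.0094]
eef_rot: [-180.0, 0.0, 153.1]
contact_force: [0.5, -0.1, 0.5]
width: 0.0855
gripper_force: 0.0
```

Request:
send_rows --pt "0 0 0 0 0.076" --pt "0 0 0 0 0.07" --pt "0 0 0 0 0.06" --pt "0 0 0 0 0.055" --pt "0 0 0 0 0.055"

```text
time_s: 21.45
tool_pos: [0.4975, -0.2015, 0.01]
eef_rot: [180.0, 0.1, 153.0]
contact_force: [-1.7, 1.5, 8.3]
width: 0.0661
gripper_force: 64.3
```

Scaled: -0.18 m is -0.225, 0.01 m is 0.0125.

Request:
send_rows --pt "0 0 -0.0063 0 0.055" --pt "0 0 -0.025 0 0.055" --pt "0 0 -0.0563 0 0.055" --pt "0 0 -0.0938 0 0.055" --pt "0 0 -0.1313 0 0.055" --pt "0 0 -0.1688 0 0.055" --pt "0.0038 0.0125 -0.2 0 0.055" --pt "0.015 0.0438 -0.225 0 0.055" --pt "0.03 0.0863 -0.225 0 0.055" --pt "0.045 0.1288 -0.225 0 0.055" --pt "0.06 0.1713 -0.225 0 0.055" --pt "0.075 0.2138 -0.225 0 0.055"

```text
time_s: 22.65
tool_pos: [0.5209, -0.0203, 0.1892]
eef_rot: [180.0, 0.0, 153.0]
contact_force: [0.8, -0.2, -1.2]
width: 0.0665
gripper_force: 67.3
```

Scaled: 0.2619 m is 0.3274, 0.255 m is 0.3188.

Request:
send_rows --pt "0.015 0.0425 0 0 0.055" --pt "0.03 0.085 0 0 0.055" --pt "0.045 0.1275 0 0 0.055" --pt "0.06 0.17 0 0 0.055" --pt "0.075 0.2125 0 0 0.055" --pt "0.09 0.255 0 0 0.055" --pt "0.1025 0.2938 0 0 0.055" --pt "0.1125 0.3188 0 0 0.055" --pt "0.1151 0.3274 0 0 0.055" --pt "0.1151 0.3274 0.0188 0 0.055" --pt "0.1151 0.3274 0.0375 0 0.055" --pt "0.1151 0.3274 0.0375 0 0.055"

```text
time_s: 23.85
tool_pos: [0.5564, 0.2524, 0.1571]
eef_rot: [-179.8, -0.1, 153.0]
contact_force: [0.8, -0.1, -2.1]
width: 0.0664
gripper_force: 67.3
```

```bash
python3 - <<'E'
from h import *
im=snap('wrist','pics/w11.png'); g=im[:,:,1]; move(.5575,.2533,.076,153)
for PT in (PTc(.5575,.2533,.159,153),campose('wrist')): print(fitcap(g,PT,.5575,.2533,.193,.067))
E
```

```text
shift [-0.0001  0.0008  0.0823] turn -0.0 t 23.9 pos [0.557  0.2526 0.1583] yaw 153.0 w 0.0658 gf 67.34495401382446
(np.float32(40.01097), np.float64(0.5555), np.float64(0.2543))
(np.float32(37.777287), np.float64(0.5545), np.float64(0.2543))
```

View pics/w11.png

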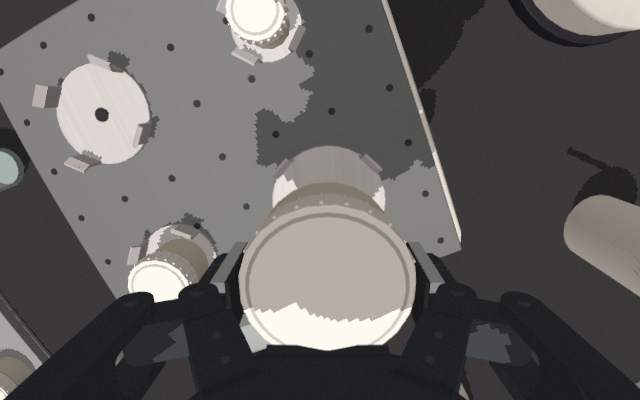

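Scaled: 0.082 m is 0.1025, 0.081 m is 0.1013.

Request:
send_rows --pt "-0.0025 0 0.025 0 0.055" --pt "-0.0025 0 0.05 0 0.055" --pt "-0.0025 0 0.0688 0 0.055" --pt "-0.0025 0 0.0813 0 0.055" --pt "-0.0025 0 0.09 0 0.055" --pt "-0.0025 0 0.0963 0 0.055" --pt "-0.0025 0 0.1 0 0.055" --pt "-0.0025 0 0.1013 0 0.055" --pt "-0.0025 0 0.1025 0 0.055" --pt "-0.0025 0 0.1025 0 0.055"

```text
time_s: 24.9
tool_pos: [0.5597, 0.2527, 0.077]
eef_rot: [180.0, 0.0, 153.0]
contact_force: [-0.0, -1.2, -1.7]
width: 0.0667
gripper_force: 67.3
```

Scaled: 0.001 m is 0.0013.

Request:
send_rows --pt "0 0 0.0013 0 0.055" --pt "0 0 0.0013 0 0.055"

```text
time_s: 25.1
tool_pos: [0.5598, 0.2527, 0.0762]
eef_rot: [180.0, 0.0, 153.0]
contact_force: [-0.5, 0.6, 0.6]
width: 0.0665
gripper_force: 67.5
```

Scaled: 0.001 m is 0.0013.

Request:
send_rows --pt "0 0 0.0013 0 0.055" --pt "0 0 0.0013 0 0.055"

```text
time_s: 25.3
tool_pos: [0.5598, 0.2527, 0.0761]
eef_rot: [180.0, 0.0, 153.0]
contact_force: [-3.8, -1.5, 9.9]
width: 0.0665
gripper_force: 68.7
```

Scaled: -0.175 m is -0.2188, -0.145 m is -0.1813.

Request:
send_rows --pt "0 0 -0.0006 0 0.055" --pt "0 0 -0.0006 0 0.07" --pt "0 0 -0.0006 0 0.077" --pt "0 0 -0.0006 0 0.0854" --pt "0 0 -0.0006 0 0.0854" --pt "0 0 -0.0006 0 0.0854" --pt "0 0 -0.0125 0 0.0854" --pt "0 0 -0.0375 0 0.0854" --pt "0 0 -0.0813 0 0.0854" --pt "0 0 -0.1313 0 0.0854" --pt "0 0 -0.1813 0 0.0854" --pt "0 0 -0.2188 0 0.0854"

```text
time_s: 26.5
tool_pos: [0.5599, 0.2528, 0.2534]
eef_rot: [179.9, 0.1, 153.0]
contact_force: [0.4, 0.5, 0.2]
width: 0.0852
gripper_force: 0.0
```

Request:
send_rows --pt "0 0 0 0 0.0854" --pt "0 0 0 0 0.0854"

```text
time_s: 26.7
tool_pos: [0.5598, 0.2527, 0.2508]
eef_rot: [179.9, 0.1, 153.0]
contact_force: [0.6, 0.1, -1.0]
width: 0.0855
gripper_force: 0.0
```

```bash
python3 - <<'E'
from h import *
im=snap('wrist','pics/w12.png'); g=im[:,:,1]
for PT in (PTc(.5593,.2524,.25,153),campose('wrist')): print(fitcap(g,PT,.557,.253,.109,.067),fitcap(g,PT,.547,.129,.109,.043))
s=manip.sense();print(s['tool_pos'],s['eef_rot'])
E
```

```text
(np.float32(55.00809), np.float64(0.557), np.float64(0.253)) (np.float32(55.6451), np.float64(0.548), np.float64(0.13))
(np.float32(55.06853), np.float64(0.557), np.float64(0.253)) (np.float32(55.64968), np.float64(0.548), np.float64(0.13))
[0.55927321 0.25249284 0.2496054 ] [-1.79984525e+02 -1.22227424e-02  1.53024667e+02]
```

View pics/w12.png

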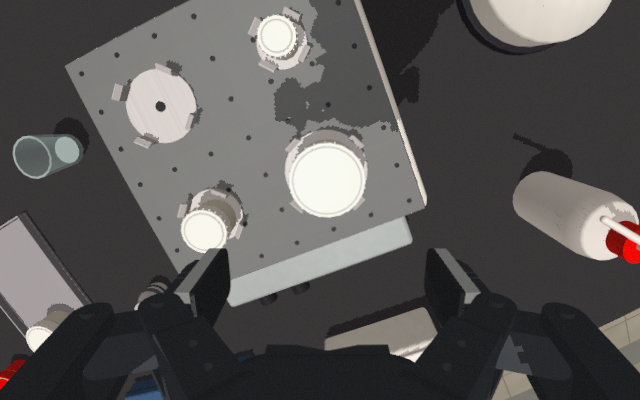

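jar68 and jar44 are centred in their clamps. Now the lone jar56.

Scaled: -0.3884 m is -0.4855, -0.2419 m is -0.3024, -0.471 rad is -0.1499.

Request:
send_rows --pt "-0.0125 -0.02 0 -0.0127 0.0854" --pt "-0.04 -0.0638 0 -0.0318 0.0854" --pt "-0.07 -0.1125 0 -0.0509 0.0854" --pt "-0.1 -0.1613 0 -0.07 0.0854" --pt "-0.13 -0.21 0 -0.0891 0.0854" --pt "-0.16 -0.2575 0 -0.1082 0.0854" --pt "-0.19 -0.3063 0 -0.1273 0.0854" --pt "-0.22 -0.3538 0 -0.1432 0.0854" --pt "-0.25 -0.4 0 -0.1499 0.0854" --pt "-0.2775 -0.445 0 -0.1499 0.0854" --pt "-0.295 -0.4738 0 -0.1499 0.0854" --pt "-0.3024 -0.4855 0 -0.1499 0.0854"

```text
time_s: 27.95
tool_pos: [0.5981, -0.2057, 0.248]
eef_rot: [180.0, -0.1, 179.9]
contact_force: [-0.2, 0.2, 0.3]
width: 0.0852
gripper_force: 0.0
```

Scaled: 0.1 m is 0.125, 0.09 m is 0.1125.

Request:
send_rows --pt "0 0 0.025 0 0.0854" --pt "0 0 0.075 0 0.08" --pt "0 0 0.1125 0 0.08" --pt "0 0 0.125 0 0.08" --pt "0 0 0.125 0 0.08" --pt "0 0 0.125 0 0.08"

```text
time_s: 28.55
tool_pos: [0.5996, -0.2031, 0.151]
eef_rot: [-180.0, 0.1, -180.0]
contact_force: [0.2, 0.0, 0.5]
width: 0.0799
gripper_force: 0.0
```

```bash
python3 - <<'E'
from h import *
im=snap('wrist','pics/w13.png'); g=im[:,:,1]; move(.598,-.203,.013,180)
for PT in (PTc(.5985,-.2035,.15,180),campose('wrist')): print(fitcap(g,PT,.598,-.203,.043,.055))
E
```

```text
shift [0.0019 0.0004 0.1385] turn 0.001 t 28.6 pos [ 0.5999 -0.2034  0.1515] yaw -180.0 w 0.0801 gf 0.0
(np.float32(50.347584), np.float64(0.596), np.float64(-0.204))
(np.float32(49.1097), np.float64(0.599), np.float64(-0.204))
```

Aligned; descend and grip.

Scaled: 0.138 m is 0.1725, 0.001 m is 0.0013.

Request:
send_rows --pt "0.0013 -0.0006 0.0375 0 0.08" --pt "0.0013 -0.0006 0.0875 0 0.08" --pt "0.0013 -0.0006 0.1313 0 0.08" --pt "0.0013 -0.0006 0.1563 0 0.08" --pt "0.0013 -0.0006 0.1688 0 0.08" --pt "0.0013 -0.0006 0.1725 0 0.08" --pt "0.0013 -0.0006 0.1725 0 0.07" --pt "0.0013 -0.0006 0.1725 0 0.06" --pt "0.0013 -0.0006 0.1725 0 0.05" --pt "0.0013 -0.0006 0.1725 0 0.045" --pt "0.0013 -0.0006 0.1725 0 0.045" --pt "0.0013 -0.0006 0.1725 0 0.045"

```text
time_s: 29.8
tool_pos: [0.5991, -0.2043, 0.0138]
eef_rot: [-179.9, 0.1, -180.0]
contact_force: [-1.5, -0.0, 5.9]
width: 0.0541
gripper_force: 62.2
```

Request:
send_rows --pt "0 0 -0.0063 0 0.045" --pt "0 0 -0.025 0 0.045" --pt "0 0 -0.0563 0 0.045" --pt "0 0 -0.0938 0 0.045" --pt "0 0 -0.1313 0 0.045" --pt "0 0 -0.1688 0 0.045" --pt "0.005 0.01 -0.2 0 0.045" --pt "0.0175 0.035 -0.225 0 0.045" --pt "0.0363 0.0725 -0.225 0 0.045" --pt "0.055 0.1113 -0.225 0 0.045" --pt "0.0738 0.15 -0.225 0 0.045" --pt "0.0925 0.1888 -0.225 0 0.045"

```text
time_s: 31.0
tool_pos: [0.5233, -0.0517, 0.1926]
eef_rot: [-180.0, 0.1, 180.0]
contact_force: [-0.2, -0.1, -0.2]
width: 0.0541
gripper_force: 63.2
```

Scaled: 0.1935 m is 0.2419, 0.189 m is 0.2363.

Request:
send_rows --pt "0.0188 0.0388 0 0 0.045" --pt "0.0375 0.0775 0 0 0.045" --pt "0.0563 0.1163 0 0 0.045" --pt "0.075 0.155 0 0 0.045" --pt "0.0938 0.1925 0 0 0.045" --pt "0.1088 0.2213 0 0 0.045" --pt "0.1163 0.2363 0 0 0.045" --pt "0.1194 0.2419 0 0 0.045" --pt "0.1194 0.2419 0.0125 0 0.045" --pt "0.1194 0.2419 0.0313 0 0.045" --pt "0.1194 0.2419 0.0375 0 0.045" --pt "0.1194 0.2419 0.0375 0 0.045"

```text
time_s: 32.2
tool_pos: [0.4281, 0.1398, 0.1608]
eef_rot: [-180.0, -0.1, 179.9]
contact_force: [-0.0, 0.0, -1.0]
width: 0.0541
gripper_force: 63.3
```

```bash
python3 - <<'E'
from h import *
im=snap('wrist','pics/w14.png'); g=im[:,:,1]; move(.428,.1405,.08,180)
for PT in (PTc(.428,.1405,.162),campose('wrist')): print(fitcap(g,PT,.428,.1405,.193,.055))
E
```

```text
shift [0.0004 0.0005 0.0815] turn -0.001 t 32.25 pos [0.4284 0.14   0.1615] yaw 180.0 w 0.0545 gf 63.27069282531738
(np.float32(52.298794), np.float64(0.426), np.float64(0.1405))
(np.float32(50.00564), np.float64(0.426), np.float64(0.1405))
```

View pics/w14.png

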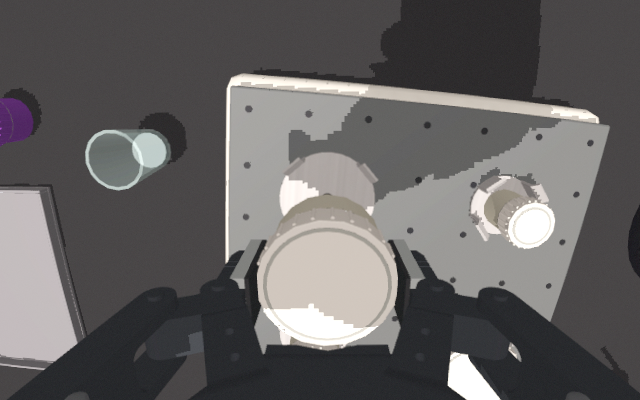

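Jar56 is centred over clamp56 with the arms on the diagonals. Correct x by 2 mm and descend.

Scaled: 0.082 m is 0.1025, 0.055 m is 0.0688.

Request:
send_rows --pt "-0.0025 0 0.025 0 0.045" --pt "-0.0025 0 0.05 0 0.045" --pt "-0.0025 0 0.0688 0 0.045" --pt "-0.0025 0 0.0813 0 0.045" --pt "-0.0025 0 0.09 0 0.045" --pt "-0.0025 0 0.0963 0 0.045" --pt "-0.0025 0 0.0988 0 0.045" --pt "-0.0025 0 0.1013 0 0.045" --pt "-0.0025 0 0.1025 0 0.045" --pt "-0.0025 0 0.1025 0 0.045"

```text
time_s: 33.25
tool_pos: [0.4305, 0.1407, 0.0799]
eef_rot: [180.0, 0.0, -180.0]
contact_force: [0.4, -0.4, -0.2]
width: 0.0545
gripper_force: 63.3
```

Scaled: 0.001 m is 0.0013.

Request:
send_rows --pt "0 0 0.0013 0 0.045" --pt "0 0 0.0013 0 0.045"

```text
time_s: 33.45
tool_pos: [0.4305, 0.1408, 0.0797]
eef_rot: [180.0, 0.0, -180.0]
contact_force: [-4.7, -0.6, 12.0]
width: 0.0545
gripper_force: 64.5
```

Scaled: 0.001 m is 0.0013.

Request:
send_rows --pt "0 0 0.0013 0 0.045" --pt "0 0 0.0013 0 0.045"

```text
time_s: 33.65
tool_pos: [0.4306, 0.1408, 0.0796]
eef_rot: [180.0, 0.1, -180.0]
contact_force: [-8.9, -1.6, 28.3]
width: 0.0544
gripper_force: 65.9
```

Seated; release and retreat.

Scaled: -0.18 m is -0.225, -0.145 m is -0.1813.

Request:
send_rows --pt "0 0 -0.0019 0 0.045" --pt "0 0 -0.0019 0 0.058" --pt "0 0 -0.0019 0 0.064" --pt "0 0 -0.0019 0 0.072" --pt "0 0 -0.0019 0 0.072" --pt "0 0 -0.0125 0 0.075" --pt "0 0 -0.0375 0 0.08" --pt "0 0 -0.0813 0 0.08" --pt "0 0 -0.1313 0 0.08" --pt "0 0 -0.1813 0 0.08" --pt "0 0 -0.225 0 0.08" --pt "0 0 -0.225 0 0.08"

```text
time_s: 34.85
tool_pos: [0.4327, 0.1411, 0.2628]
eef_rot: [179.9, 0.4, -180.0]
contact_force: [1.1, -0.3, -0.1]
width: 0.0795
gripper_force: 0.0
```

Scaled: -0.02 m is -0.025.

Request:
send_rows --pt "0.025 0 -0.025 0 0.08" --pt "0.025 0 -0.025 0 0.08" --pt "0.025 0 -0.025 0 0.08"

```text
time_s: 35.15
tool_pos: [0.4105, 0.1407, 0.2779]
eef_rot: [180.0, 0.0, -180.0]
contact_force: [-0.3, 0.2, -0.2]
width: 0.08
gripper_force: 0.0
```

```bash
python3 - <<'E'
from h import *
im=snap('wrist','pics/w15.png'); g=im[:,:,1]; PT=campose('wrist')
for n,x,y,D,c in (('56',.428,.14,.055,(.428,.1405)),('32',.432,.271,.031,(.4325,.271)),('44',.547,.129,.043,(.547,.129)),('68',.557,.253,.067,(.5575,.2533))):
    r=fitcap(g,PT,x,y,.109,D); print(n,r,np.round(np.hypot(r[1]-c[0],r[2]-c[1]),4))
snap('scene','pics/s3.png'); im=cv2.imread('pics/s3.png')[140:300,190:500]; cv2.imwrite('pics/s3c.png',cv2.resize(im,None,fx=2.5,fy=2.5,interpolation=2))
E
```

```text
56 (np.float32(55.58904), np.float64(0.43), np.float64(0.141)) 0.0021
32 (np.float32(59.95616), np.float64(0.433), np.float64(0.27)) 0.0011
44 (np.float32(59.218407), np.float64(0.548), np.float64(0.129)) 0.001
68 (np.float32(26.497175), np.float64(0.556), np.float64(0.252)) 0.002
```

View pics/s3c.png

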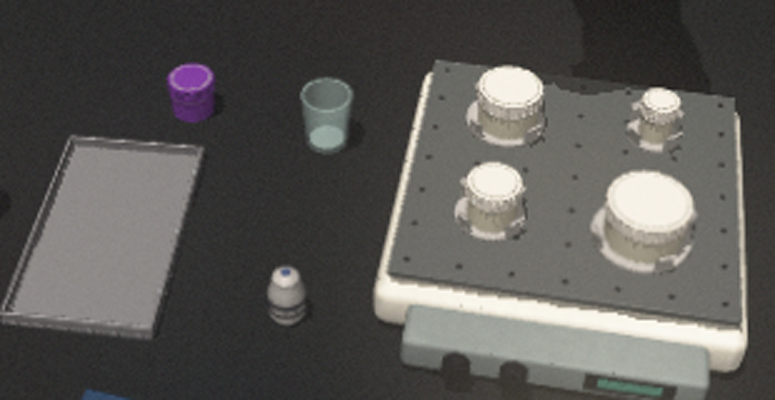

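All four jars stand upright in their own clamps, within about 2 mm of centre. The beaker and lens have not moved and the tray is empty.

```bash
python3 -c "
from h import *
print(manip.job_done())"
```

```text
the job is handed in; nothing more can be done
None
```

I placed all four jars upright in the clamps made for their sizes, measured within about 2 mm of centre, left the beaker and lens where they stood, and handed the job in at about 35 s; no verdict was returned.

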